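# Sweep loose nuts into the wash basket and shut its gate

### The arm

A 6-joint arm with a two-finger parallel gripper is mounted at the origin on a cart in front of the work surface, level with it; the furniture and walls round the work are solid. World frame = base frame: x ahead of the robot, y to its left, z up, the work surface at z = 0. Lengths are in m, angles in rad, forces in N, time in s.
With the tool pointing down it reaches from about 0.25 to 0.775 m from the base axis. Payload 4 kg.
Tool frame: the origin (TCP) lies on the front face of the gripper's body, between the roots of the fingers; the fingertips stand 97 mm ahead of it and the grasp point (between the pads) lies 78 mm ahead of it; z points along the fingers, y is the line along which they close (so a half turn about z gives the same grasp; the last joint's range is limited). The gripper opens to 94 mm and grips with 3 to 60 N. Pads are 16 mm wide; open, the fingers measure 119 mm over their backs; the gripper's body (75 mm by 177 mm) begins 78 mm behind the grasp point.
Start: joints at [1.133, 0.087, 1.371, -0, 1.684, -0.103], TCP at [0.181, 0.519, 0.303] pointing down, gripper open.
Joint ranges: [-3.1, 3.1], [-0.76, 2.03], [0.27, 2.55], [-1.08, 4.22], [0.17, 2.65], [-2.57, 2.57]. Speed limits (rad/s): [2.79, 2.79, 3.14, 3.14, 3.14, 3.14].

### API

Orientations are given as a unit quaternion [x, y, z, w].
In Python, from bench import manip, viewer gives the robot as it stands.
- The arm moves only by the tool servo_tool, never from a script. Its argument "series" is a list of rows, each a list of 4 numbers: the shift along the tool's x, y, z in cm, then the turn about the tool's z in rad. A call has 1 to 12 rows; each row shifts and turns the commanded pose from where the row before left it, along the tool's axes as they then stand; what a row does not reach is not made up. A row lasts 1/10 s, in which the tool goes at most 50 mm and 8.59 degrees, less where a joint would pass 70% of its speed; a pose out of reach is approached as far as the arm can. A call is refused whole if a number of a shift passes 5 or a number of a turn 0.15, either way. A call with a gripper value outside its range is refused whole. "jaw" is the closure in counts, from 0 (fully open) to 255 (shut), set as the call begins (left out, the last holds). The fingers move at their own pace and stop on an object; "squeeze" is the grip in N (left out, the last holds). Time passes only in rows, so rows that do not move let the fingers close. It gives the time, the measured TCP pose, the force, the opening and the grip force at its end, in the units of the state.
- manip.get_state(): the state, without advancing time (a new reading comes with each control period).
- viewer.camera(name): name is "scene" or "top" or "wrist"; returns a dict with "pixels" (420x560x3 uint8, red, green, blue), "fov_y" (degrees; the focal length in pixels is half the picture's height over the tangent of half this angle, whatever the lens; pixels are square), "cx", "cy" (the principal point, pixels), "pose" (4x4, takes a point from camera to world coordinates). Camera axes: x right, y down, z forward; pixel columns grow to the right and rows downward; lengths in m; the calibration is good to about 2 mm. A picture is of the moment at which its call begins. There is no depth.
- manip.hand_in(): hands the job in; it is judged then, once.
The state is a dict: "t": time; "joint_positions": joint angles; "joint_vel": joint speeds; "joint_torque": joint torques, N m; "ee_pos": TCP position; "eef_rot": TCP orientation; "force": force on the tool from outside, world axes, zero at the start; "ft_torque": the same for the moment, N m; "opening": opening from 0.0 (shut) to 1.0 (fully open); "gripper_force": force on a finger pad.
Only numpy, scipy, OpenCV 4.12 (cv2) and the standard library are available. Lean on these libraries where they do the work, as an engineer would, in place of code of your own. Each camera call takes 0.05 s, during which the arm holds its last target. There are 200 camera calls.

### The job

The three loose nuts on the table are due for the parts washer. Sweep them over the table with your fingertips, through the open gate and right into the wire wash basket, then push the gate shut until its spring catch snaps in front of it, and move clear. Do not pick the nuts up, and leave the bolts, the tools and the workpieces where they are.

Things in the scene. Friction and masses are not known exactly. Their poses are not given: they have to be found in the camera images.
- nut_large: The large dark grey hexagon nut, lying flat on the table: 36 mm across flats, 41 mm across corners, 19 mm high, about 0.11 kg. Origin at the centre of its underside.
- nut_rust_1: A rusty brown hexagon nut, lying flat on the table: 30 mm across flats, 34 mm across corners, 16 mm high, about 0.06 kg. Origin at the centre of its underside.
- nut_rust_2: A second rusty brown hexagon nut, the same size as the first. Origin at the centre of its underside.
- basket: Low wire basket with a sheet floor, fixed to the table, open on top and at its mouth, which faces the robot's right (world -y, turned by up to 0.15 rad). Origin: centre of its underside, on the table. Its -x axis points out of the mouth; +y runs along the mouth toward the hinge, nearer the robot. Inside 130 mm deep (x -65 to +65) and 150 mm wide (y -75 to +75); walls 45 mm high, 4 mm thick.
- gate (a joint): Angle of the basket's blue gate, rad: 0 shut across the mouth, 1.57 straight out from it, stop at 2.0; starts open. A plate 4 mm thick, 6 to 45 mm above the table, 170 mm from pin to the beaded free edge. Swings easily, stays where left. From 0.08 to 0.04 rad its edge must push the spring catch aside (up to about 8 N at gate_push); then it snaps home to 0 to 0.01 rad and is held.
- gate_push (a point): Point on the gate's outer face (the one away from the basket when shut), 130 mm from the pin, 24 mm above the table: a good place to push. Its x axis is square to the plate, from the outer face through to the inner one, so push along +x; its y axis points along the gate toward the pin.
- catch (a joint): Angle of the brass spring catch with a roller nose at the end of the mouth farther from the robot, rad: 0 at rest, about 0.05 while the gate's edge pushes its nose aside; it springs back by itself. It stands 38 mm high at the corner, and its nose reaches 12 mm out in front of the mouth.
- spanner: Bystander: grey combination spanner lying flat, 40 x 227 x 12 mm, long along its y axis. Origin at the centre of its underside.
- bolt_rusty: Bystander: rusty bolt standing on its head, 87 mm high, head 34 mm. Origin at the centre of its underside.
- bolt_grey: Bystander: grey bolt standing on its head, 61 mm high, head 27 mm. Origin at the centre of its underside.
- flange_hub: Bystander: rusty round flange with a hub, 130 mm across, 45 mm high. Origin at the centre of its underside.
- hammer: Bystander: hammer lying flat, 105 x 286 x 27 mm, handle along its y axis. Origin at the centre of its underside.
- chip_hammer: Bystander: slag hammer lying flat, 150 x 259 x 21 mm, handle along its y axis. Origin at the centre of its underside.
- weld_disc: Bystander: round steel blank with a short tube welded on, 124 mm across, 44 mm high. Origin at the centre of its underside.
- flat_file: Bystander: flat file with a wooden handle, 27 x 315 x 26 mm, long along its y axis. Origin at the centre of its underside.
- basket_mouth (a point): Middle of the basket's mouth, on its floor, which is 2 mm above the table; axes as the basket's. The mouth is 150 mm wide. A sloping lip as wide as the mouth rises from the table 26 mm in front of this point, so that nuts slide up over it without a step.
- gate_hinge (a point): The gate's upright hinge pin, 24 mm above the table, at the end of the mouth nearer the robot; axes as the basket's (84 mm along +y from the mouth's middle).

How it is judged:
At the end, for the whole second after the job is handed in: All three nuts lie at rest inside the basket's walls, and the gate is shut behind its spring catch: gate angle under 0.035 rad, catch sprung back to under 0.03 rad (x of nut_large in the frame of basket between -0.055 and 0.065 m and y of nut_large in the frame of basket between -0.075 and 0.075 m and height (world z) of each of nut_large, nut_rust_1, nut_rust_2 below 0.03 m and linear speed of each of nut_large, nut_rust_1, nut_rust_2 below 0.02 m/s and x of nut_rust_1 in the frame of basket between -0.055 and 0.065 m and y of nut_rust_1 in the frame of basket between -0.075 and 0.075 m and x of nut_rust_2 in the frame of basket between -0.055 and 0.065 m and y of nut_rust_2 in the frame of basket between -0.075 and 0.075 m and value of joint gate below 0.035 rad and value of joint catch below 0.03 rad); the robot touches nothing.
It fails at once if a nut is lifted or carried: its underside rises more than 35 mm above the table (height (world z) of any of nut_large, nut_rust_1, nut_rust_2 above 0.035 m).
It fails at once if a bolt, tool or workpiece is shifted by more than 30 mm, or a bolt is knocked over (distance of any of spanner, bolt_rusty, bolt_grey, flange_hub, hammer, chip_hammer, weld_disc, flat_file from where it was at the start of the episode above 0.03 m or angle between any of bolt_rusty, bolt_grey's own z axis and vertical above 0.5 rad).
It also fails if it takes over 72 s, if anything falls off the work surface, if the arm or the gripper's body presses on something with over 40 N, if the wrist force passes 120 N, or if a joint passes its speed limit or range.

## Working session

There is one attempt and no reset: what is moved stays moved. The work goes in short steps, Python scripts to look and compute and a tool call to move; the robot and the scene stay as the last step left them, time stands still between calls to the robot, and variables do not carry over. Pictures are saved under pics/ and viewed, at most 10 in all, crops included, and the job is handed in when it is done.

Besides the shell and the picture viewer there is one more tool, called after "Call:" by a JSON object that holds its "name" and its "arguments". servo_tool: Moves the arm, as the interface text tells. Its arguments: {"type":"object","properties":{"series":{"type":"array","items":{"type":"array","items":{"type":"number"}}},"jaw":{"type":"number"},"squeeze":{"type":"number"}},"required":["series"]}

```bash
mkdir -p pics
cat > h.py <<'E'
import numpy as np, cv2
from bench import manip, viewer
def cam(n,save=None):
    c=viewer.camera(n)
    if save: cv2.imwrite('pics/'+save,c['pixels'][:,:,::-1])
    return c
def ray(c,u,v,z=0.):
    f=c['pixels'].shape[0]/2/np.tan(np.radians(c['fov_y'])/2)
    T=np.array(c['pose']); d=T[:3,:3]@np.array([(u-c['cx'])/f,(v-c['cy'])/f,1]); o=T[:3,3]
    return (o+d*(z-o[2])/d[2])[:2]
def proj(c,p):
    f=c['pixels'].shape[0]/2/np.tan(np.radians(c['fov_y'])/2)
    T=np.array(c['pose']); q=T[:3,:3].T@(np.array(p)-T[:3,3]); return np.array([c['cx']+f*q[0]/q[2],c['cy']+f*q[1]/q[2]])
E
python3 - <<'E'
from h import *
import pickle
o=[]
for n in('top','scene'):
    c=cam(n,n+'0.png'); print(n,c['fov_y'],c['cx'],c['cy'],np.round(c['pose'],3).tolist()); pickle.dump(dict(c),open(n+'.pkl','wb'))
s=manip.get_state(); print(s['ee_pos'],s['eef_rot'],s['t'])
E
```

```text
top 42.55161244707095 272.99651683297486 206.50867253821448 [[-0.008, -0.988, 0.157, 0.366], [-1.0, 0.007, -0.007, -0.117], [0.006, -0.157, -0.988, 1.473], [0.0, 0.0, 0.0, 1.0]]
scene 56.99213851402115 274.9834402893533 212.30334711230546 [[0.906, -0.186, 0.381, 0.188], [-0.424, -0.412, 0.807, -0.955], [0.006, -0.892, -0.452, 0.493], [0.0, 0.0, 0.0, 1.0]]
[0.180602   0.51919803 0.30163105] [ 1.66624544e-01  9.86019936e-01 -9.40735647e-04 -2.51029780e-04] 0.1
```

View pics/top0.png

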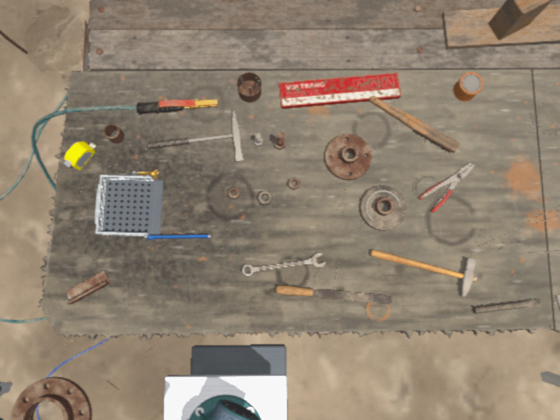

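View pics/scene0.png

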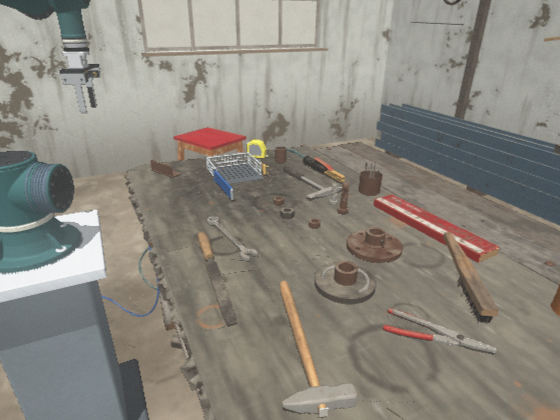

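The top view shows the basket at about (130,205) with its mouth to the right, the gate from (148,236) to (210,236), and the catch near (155,173). The nuts are at (233,192), (264,197) and (293,183). I'll zoom in on that area and measure.

Run:
```python
from h import *
import pickle
c=pickle.load(open('top.pkl','rb')); im=c['pixels'][:,:,::-1]
k=im[120:280,85:335]; cv2.imwrite('pics/crop.png',cv2.resize(k,None,fx=3.2,fy=3.2,interpolation=cv2.INTER_CUBIC))
h=cv2.cvtColor(im,cv2.COLOR_BGR2HSV)
m=cv2.inRange(h,(100,120,60),(125,255,255)); m[:, :140]=0;m[:,225:]=0;m[:215]=0;m[260:]=0
n,l,s,ce=cv2.connectedComponentsWithStats(m)
for i in range(1,n):
    if s[i][4]>20: print('blue',s[i])
ys,xs=np.nonzero(m)
print(ray(c,xs.min(),ys[xs<xs.min()+4].mean(),.045),ray(c,xs.max()+1,ys[xs>xs.max()-4].mean(),.045))
for nm,u,v,z in [('r1',233,192,.016),('big',264,197,.019),('r2',293,183,.016),('boltg',257,139,0.03),('boltr',279,141,.04),('chtip',238,160,.02),('spanL',248,270,.01),('spanR',320,260,.01),('flange',348,156,.02),('disc',382,207,.02),('catch',155,173,.038)]:
    print(nm,np.round(ray(c,u,v,z),3))
for n_,(u,v) in dict(fl1=(107,180),fl2=(161,180),fl3=(163,234),fl4=(105,232)).items(): print(n_,np.round(ray(c,u,v,.002),3))
```

```text
blue [148 235  60   4 186]
[0.51346143 0.20396621] [0.51437414 0.04493546]
r1 [ 0.638 -0.019]
big [ 0.623 -0.104]
r2 [ 0.662 -0.184]
boltg [ 0.784 -0.086]
boltr [ 0.775 -0.146]
chtip [ 0.727 -0.033]
spanL [ 0.425 -0.06 ]
spanR [ 0.45  -0.254]
flange [ 0.736 -0.338]
disc [ 0.593 -0.426]
catch [0.688 0.191]
fl1 [0.677 0.332]
fl2 [0.676 0.182]
fl3 [0.525 0.173]
fl4 [0.532 0.331]
```

View pics/crop.png

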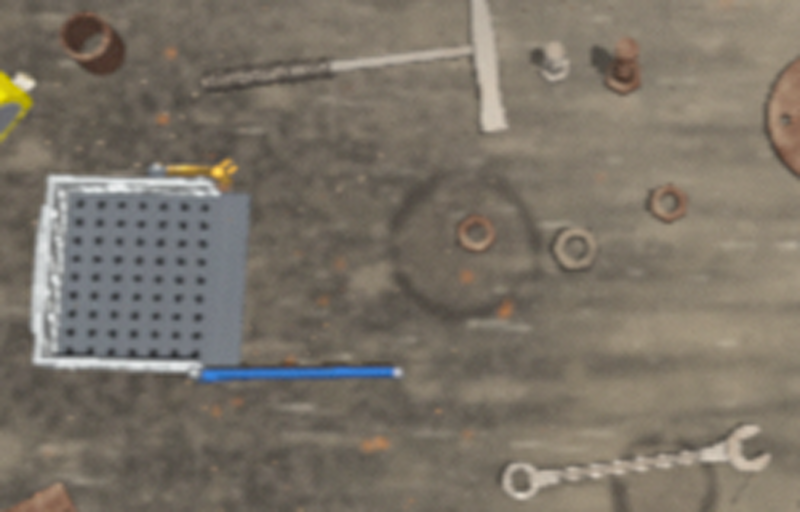

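Measured: nuts at about (.638,-.019), (.623,-.104) and (.662,-.184). The mouth's middle is at about (.603,.207) and the hinge pin at about (.515,.207). The gate is about 1.55 rad open. These agree with the given sizes: the gate reads 159 mm, and the floor is about 150 mm wide.

First I turn the tool so that its x axis is world +y.

Call:
{"name": "servo_tool", "arguments": {"series": [[0, 0, 0, 0.149], [0, 0, 0, 0.149], [0, 0, 0, 0.149], [0, 0, 0, 0.149], [0, 0, 0, 0.149], [0, 0, 0, 0.149], [0, 0, 0, 0.149], [0, 0, 0, 0.149], [0, 0, 0, 0.044]], "jaw": 200}}

```text
t: 1.0
ee_pos: [0.1806, 0.5193, 0.302]
eef_rot: [0.708, 0.706, -0.001, 0.0]
force: [0.9, -0.7, -0.8]
opening: 0.269
gripper_force: 0.0
```

Call:
{"name": "servo_tool", "arguments": {"series": [[-3.6, 2.8, 0, 0], [-3.6, 2.8, 0, 0], [-3.6, 2.8, 0, 0], [-3.6, 2.8, 0, 0], [-3.6, 2.8, 0, 0], [-3.6, 2.8, 0, 0], [-3.6, 2.8, 0, 0], [-3.6, 2.8, 0, 0], [-3.6, 2.8, 0, 0], [-3.6, 2.8, 0, 0], [-3.6, 2.8, 0, 0], [-3.6, 2.8, 0, 0]]}}

```text
t: 2.2
ee_pos: [0.5174, 0.0857, 0.3022]
eef_rot: [0.707, 0.707, -0.0, -0.0]
force: [1.2, 0.5, 0.3]
opening: 0.214
gripper_force: 0.0
```

Call:
{"name": "servo_tool", "arguments": {"series": [[-3.6, 3.0, 0, 0], [-3.6, 3.0, 0, 0], [-3.6, 3.0, 0, 0], [-3.7, 3.0, 0, 0], [0, 0, 0, 0]]}}

```text
t: 2.7
ee_pos: [0.6388, -0.0625, 0.299]
eef_rot: [0.709, 0.705, -0.002, -0.001]
force: [0.1, -0.0, -0.5]
opening: 0.222
gripper_force: 0.0
```

Run:
```python
from h import *
import pickle
c=cam('wrist','w0.png'); pickle.dump(dict(c),open('w.pkl','wb')); print(np.round(c['pose'],3).tolist())
for n,p in dict(r1=(.638,-.019,.016),big=(.623,-.104,.019),r2=(.662,-.184,.016)).items(): print(n,proj(c,p))
```

```text
[[1.0, -0.004, -0.006, 0.64], [-0.006, -0.973, -0.23, 0.004], [-0.005, 0.23, -0.973, 0.38], [0.0, 0.0, 0.0, 1.0]]
r1 [274.94423101 161.86397185]
big [263.04881937 232.59459663]
r2 [294.33298176 291.37859821]
```

View pics/w0.png

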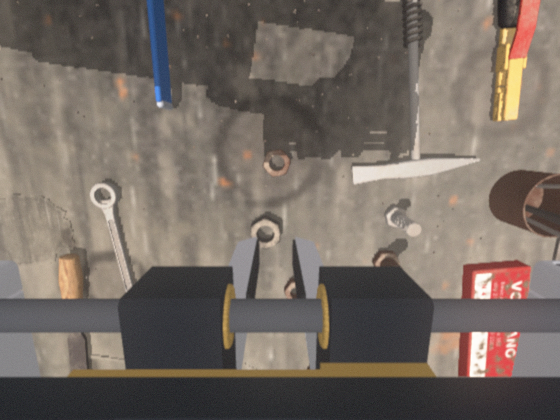

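The wrist view puts the nuts at (277,162), (266,232) and (292,290), within about 3 px of prediction. The positions hold, so I'll descend behind rust 1 and push.

Call:
{"name": "servo_tool", "arguments": {"series": [[0, 0.1, 4, 0], [0, 0, 4, 0], [0, 0, 4, 0], [0, 0, 4, 0], [0, 0, 2.5, 0], [0, 0, 1, 0], [0, 0, 0, 0], [0, 0, 0, 0]]}}

```text
t: 3.55
ee_pos: [0.6384, -0.0571, 0.1097]
eef_rot: [0.707, 0.707, 0.001, 0.001]
force: [-1.0, -0.5, -0.5]
opening: 0.213
gripper_force: 0.0
```

Call:
{"name": "servo_tool", "arguments": {"series": [[0.5, 0, 0, 0], [1, 0, 0, 0], [1.5, 0, 0, 0], [1.5, 0, 0, 0], [2, 0, 0, 0], [2, 0, 0, 0], [2, 0, 0, 0], [2, 0, 0, 0], [2, 0, 0, 0], [2, 0, 0, 0], [2, 0, 0, 0], [2, 0, 0, 0]]}}

```text
t: 4.75
ee_pos: [0.6374, 0.1495, 0.1081]
eef_rot: [0.707, 0.707, 0.0, 0.0]
force: [-0.3, -1.3, 0.2]
opening: 0.214
gripper_force: 0.6
```

Call:
{"name": "servo_tool", "arguments": {"series": [[2, 0, 0.2, 0], [2, 0, 0, 0], [2, 0, 0, 0], [2, 0, 0, 0], [1.5, 0, 0, 0], [1.5, 0, 0, 0], [1, 0, 0, 0], [0.5, 0, 0, 0], [0, 0, 0, 0]]}}

```text
t: 5.65
ee_pos: [0.6377, 0.2732, 0.1055]
eef_rot: [0.707, 0.707, 0.0, -0.0]
force: [-0.3, 0.4, -0.3]
opening: 0.214
gripper_force: 0.0
```

Call:
{"name": "servo_tool", "arguments": {"series": [[-1.5, 0, 0, 0], [-1.5, 0, -4, 0], [-2, 0, -4, 0], [-4.8, -0.2, 0, 0], [-4.8, -0.2, 0, 0], [-4.8, -0.2, 0, 0], [-4.8, -0.2, 0, 0], [-4.8, -0.2, 0, 0], [-4.8, -0.2, 0, 0], [-4.8, -0.2, 0, 0], [-4.5, 0, 0, 0], [0, 0, 0, 0]]}}

```text
t: 6.85
ee_pos: [0.622, -0.1659, 0.1852]
eef_rot: [0.71, 0.704, -0.001, 0.001]
force: [0.6, 0.9, 0.7]
opening: 0.214
gripper_force: 0.0
```

Run:
```python
from h import *
c=cam('top'); print(manip.get_state()['ee_pos'])
k=c['pixels'][120:280,85:335,::-1]; cv2.imwrite('pics/t1.png',cv2.resize(k,None,fx=3.2,fy=3.2,interpolation=cv2.INTER_CUBIC))
```

```text
[ 0.62231039 -0.16289344  0.18515011]
```

View pics/t1.png

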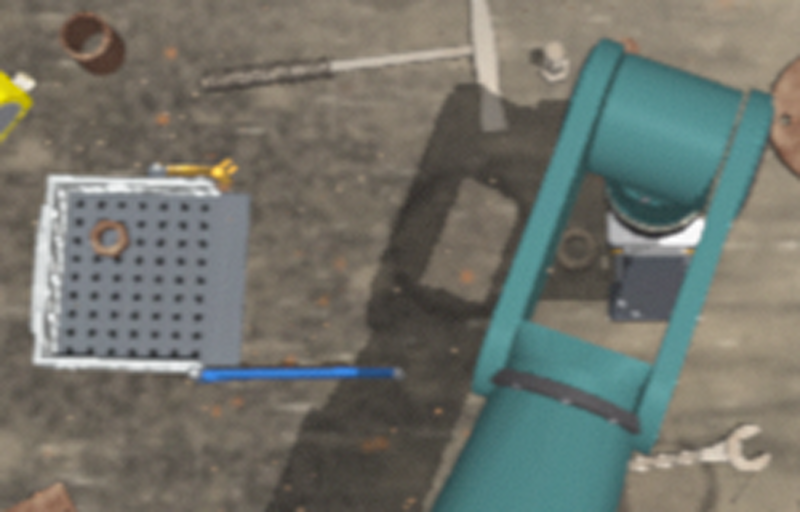

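Rust 1 lies deep in the basket at (109,238) in the crop, and nothing else has moved. Next is the large nut.

Call:
{"name": "servo_tool", "arguments": {"series": [[1, 0.2, 2, 0], [0, 0, 3, 0], [0, 0, 2, 0], [0, 0, 1.2, 0], [0, 0, 0, 0], [0, 0, 0, 0], [0.5, 0, 0, 0], [1, 0, 0, 0], [1.5, 0, 0, 0], [1.5, 0, 0, 0], [2, 0, 0, 0], [2, -0.2, 0, 0]]}}

```text
t: 8.1
ee_pos: [0.6243, -0.0621, 0.1047]
eef_rot: [0.707, 0.707, 0.0, 0.001]
force: [0.9, -2.0, 1.2]
opening: 0.215
gripper_force: 1.1
```

Call:
{"name": "servo_tool", "arguments": {"series": [[2, -0.3, 0, 0], [2, -0.3, 0, 0], [2, -0.3, 0, 0], [2, -0.3, 0, 0], [2, -0.3, 0, 0], [2, -0.3, 0, 0], [2, -0.3, 0, 0], [2, -0.3, 0, 0], [2, -0.3, 0, 0], [2, -0.3, 0, 0], [2, -0.3, 0, 0], [2, -0.3, 0, 0]]}}

```text
t: 9.3
ee_pos: [0.5873, 0.1781, 0.1045]
eef_rot: [0.707, 0.707, 0.0, 0.001]
force: [0.2, -1.9, 2.5]
opening: 0.216
gripper_force: 1.5
```

Call:
{"name": "servo_tool", "arguments": {"series": [[2, -0.2, 0, 0], [2, -0.2, 0, 0], [1.5, 0, 0, 0], [1.5, 0, 0, 0], [1, 0, 0, 0], [0.5, 0, 0, 0], [0, 0, 0, 0], [-1.5, 0, 0, 0], [-1.5, 0, -4, 0], [-2, 0, -4, 0], [-4.4, 0.8, 0, 0], [-4.4, 0.8, 0, 0]]}}

```text
t: 10.5
ee_pos: [0.6003, 0.1214, 0.1859]
eef_rot: [0.707, 0.707, 0.002, 0.001]
force: [0.0, 1.3, -0.9]
opening: 0.214
gripper_force: 0.0
```

Call:
{"name": "servo_tool", "arguments": {"series": [[-4.4, 0.8, 0, 0], [-4.4, 0.8, 0, 0], [-4.4, 0.8, 0, 0], [-4.4, 0.8, 0, 0], [-4.4, 0.8, 0, 0], [-4.4, 0.8, 0, 0], [-4.4, 0.8, 0, 0], [-4, 0.8, 0, 0], [-0.5, 0, 0, 0], [0, 0, 0, 0]]}}

```text
t: 11.5
ee_pos: [0.6625, -0.2321, 0.1827]
eef_rot: [0.708, 0.706, -0.0, -0.001]
force: [-0.5, 0.6, -0.9]
opening: 0.215
gripper_force: 0.0
```

Run:
```python
from h import *
c=cam('top'); w=cam('wrist'); print(manip.get_state()['ee_pos'], proj(w,(.662,-.184,.016)))
k=cv2.resize(c['pixels'][120:280,85:335,::-1],(560,358),interpolation=cv2.INTER_CUBIC); cv2.imwrite('pics/t2.png',np.vstack([k,w['pixels'][180:,:,::-1]]))
```

```text
[ 0.66307246 -0.22923115  0.18327694] [273.60496708 168.21664475]
```

View pics/t2.png

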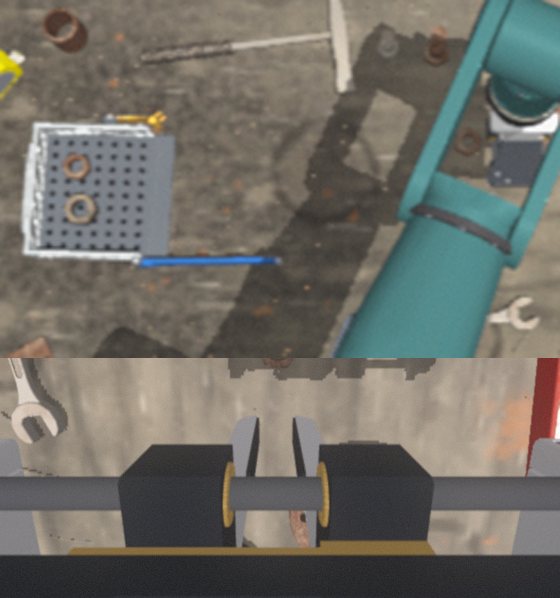

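The large nut is in too, at (80,208) beside rust 1, and rust 2 is where I measured it (wrist column about 277). Now rust 2.

Call:
{"name": "servo_tool", "arguments": {"series": [[0, 0, 2, 0], [0, 0, 3, 0], [0, 0, 2, 0], [0, 0, 0.9, 0], [0, 0, 0, 0], [0, 0, 0, 0], [0.5, 0, 0, 0], [1, 0, 0, 0], [1.5, 0, 0, 0], [1.5, 0, 0, 0], [2, 0, 0, 0], [2, -0.2, 0, 0]]}}

```text
t: 12.8
ee_pos: [0.662, -0.1427, 0.1053]
eef_rot: [0.707, 0.707, 0.0, 0.001]
force: [0.7, -1.2, 2.3]
opening: 0.213
gripper_force: 1.1
```

Call:
{"name": "servo_tool", "arguments": {"series": [[2, -0.3, 0, 0], [2, -0.3, 0, 0], [2, -0.3, 0, 0], [2, -0.3, 0, 0], [2, -0.3, 0, 0], [2, -0.3, 0, 0], [2, -0.3, 0, 0], [2, -0.3, 0, 0], [2, -0.3, 0, 0], [2, -0.3, 0, 0], [2, -0.3, 0, 0], [2, -0.3, 0, 0]]}}

```text
t: 14.0
ee_pos: [0.6252, 0.0969, 0.1047]
eef_rot: [0.707, 0.707, -0.0, 0.0]
force: [0.3, -1.1, 2.8]
opening: 0.216
gripper_force: 1.6
```

Call:
{"name": "servo_tool", "arguments": {"series": [[2, -0.2, 0, 0], [2, -0.2, 0, 0], [2, -0.2, 0, 0], [2, -0.2, 0, 0], [2, 0, 0, 0], [1.5, 0, 0, 0], [1, 0, 0, 0], [0.5, 0, 0, 0], [0, 0, 0, 0], [-1.5, 0, 0, 0], [-1.5, 0, -4, 0], [-2, 0, -4, 0]]}}

```text
t: 15.2
ee_pos: [0.6162, 0.1739, 0.1822]
eef_rot: [0.707, 0.707, -0.003, -0.002]
force: [0.4, 0.2, 1.0]
opening: 0.218
gripper_force: 0.0
```

Call:
{"name": "servo_tool", "arguments": {"series": [[-3.5, -3, 0, 0], [-3.5, -3, 0, 0], [-3, -3, 0, 0], [0, -4, 0, 0], [0, -2.5, 0, 0], [0, 0, 0, 0], [0, 0, 0, 0]], "jaw": 255}}

```text
t: 15.9
ee_pos: [0.4627, 0.0747, 0.1845]
eef_rot: [0.708, 0.707, 0.0, 0.0]
force: [0.6, -0.1, 0.8]
opening: 0.007
gripper_force: 0.0
```

Run:
```python
from h import *
c=cam('top'); w=cam('scene'); print(manip.get_state()['ee_pos'])
k=cv2.resize(c['pixels'][120:280,85:335,::-1],(560,358),interpolation=cv2.INTER_CUBIC); cv2.imwrite('pics/t3.png',np.vstack([k,cv2.resize(w['pixels'][135:215,160:350,::-1],(560,236),interpolation=cv2.INTER_CUBIC)]))
```

```text
[0.46367922 0.07507208 0.18468426]
```

View pics/t3.png

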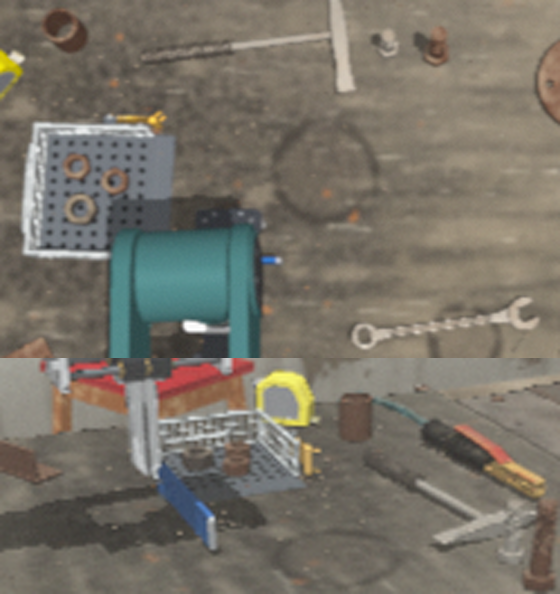

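Rust 2 rests at (115,181) in the crop, inside and clear of the mouth, so all three nuts are in. Next I work out the arc for pushing the gate shut.

Run:
```python
from h import *
P=np.array([.516,.208]);s=np.array([.999,-.045]);o=np.array([-.045,-.999]);pr=np.array([.4637,.0751])
for th in [1.55,1.4,1.25,1.1,.95,.8,.65,.5,.35,.2,.1,.05,0]:
    d=np.cos(th)*s+np.sin(th)*o;n=np.cos(th)*o-np.sin(th)*s
    q=P+.13*d+n*(.002+.0125*abs(n[0])+.008*abs(n[1]))
    print(th,np.round(q,3),'row(tool x,y cm)',np.round((q-pr)[::-1]*100,2)); pr=q
```

```text
1.55 [0.498 0.078] row(tool x,y cm) [0.33 3.45]
1.4 [0.517 0.077] row(tool x,y cm) [-0.13  1.89]
1.25 [0.536 0.078] row(tool x,y cm) [0.14 1.88]
1.1 [0.554 0.083] row(tool x,y cm) [0.42 1.87]
0.95 [0.573 0.09 ] row(tool x,y cm) [0.71 1.82]
0.8 [0.59 0.1 ] row(tool x,y cm) [0.99 1.72]
0.65 [0.606 0.112] row(tool x,y cm) [1.26 1.57]
0.5 [0.619 0.128] row(tool x,y cm) [1.52 1.37]
0.35 [0.631 0.145] row(tool x,y cm) [1.74 1.13]
0.2 [0.639 0.164] row(tool x,y cm) [1.92 0.85]
0.1 [0.643 0.178] row(tool x,y cm) [1.36 0.39]
0.05 [0.644 0.185] row(tool x,y cm) [0.7  0.14]
0 [0.645 0.192] row(tool x,y cm) [0.7 0.1]
```

Call:
{"name": "servo_tool", "arguments": {"series": [[0, 0, 3, 0], [0, 0, 2.5, 0], [0, 0, 1.2, 0], [0, 0, 0, 0], [0, 0, 0, 0]]}}

```text
t: 16.5
ee_pos: [0.4636, 0.0755, 0.1181]
eef_rot: [0.707, 0.707, 0.0, 0.0]
force: [0.6, -0.0, 0.9]
opening: 0.005
gripper_force: 0.0
```

Call:
{"name": "servo_tool", "arguments": {"series": [[0.1, 1.2, 0, 0], [0.1, 1.2, 0, 0], [0.1, 1, 0, 0], [-0.1, 1.9, 0, 0], [0.1, 1.9, 0, 0], [0.4, 1.9, 0, 0], [0.7, 1.8, 0, 0], [1, 1.7, 0, 0], [1.3, 1.6, 0, 0], [1.5, 1.4, 0, 0], [1.7, 1.1, 0, 0], [0, 0, 0, 0]]}}

```text
t: 17.7
ee_pos: [0.6314, 0.1463, 0.1177]
eef_rot: [0.706, 0.708, 0.001, 0.0]
force: [-0.6, -0.3, -0.2]
opening: 0.007
gripper_force: 0.0
```

Call:
{"name": "servo_tool", "arguments": {"series": [[1, 0.4, 0, 0], [0.9, 0.4, 0, 0], [0.7, 0.2, 0, 0], [0.7, 0.2, 0, 0], [0.4, 0.1, 0, 0], [0.3, 0, 0, 0], [0, 0, 0, 0]]}}

```text
t: 18.4
ee_pos: [0.6428, 0.1832, 0.1178]
eef_rot: [0.707, 0.707, -0.001, 0.001]
force: [-0.1, -3.9, 0.3]
opening: 0.006
gripper_force: 2.2
```

The catch is now resisting at 3.9 N, so I keep pushing in small steps.

Call:
{"name": "servo_tool", "arguments": {"series": [[0.2, 0, 0, 0], [0.2, 0, 0, 0], [0.2, 0, 0, 0], [0.2, 0, 0, 0], [0, 0, 0, 0], [0, 0, 0, 0]]}}

```text
t: 19.0
ee_pos: [0.6427, 0.1928, 0.1178]
eef_rot: [0.707, 0.707, 0.0, -0.0]
force: [0.2, -1.8, 0.4]
opening: 0.009
gripper_force: 0.8
```

Call:
{"name": "servo_tool", "arguments": {"series": [[0.2, 0, 0, 0], [0.1, 0, 0, 0], [0, 0, 0, 0], [0, 0, 0, 0]]}}

```text
t: 19.4
ee_pos: [0.6428, 0.1934, 0.1178]
eef_rot: [0.707, 0.707, -0.002, 0.001]
force: [-0.9, -7.0, 0.9]
opening: 0.005
gripper_force: 3.6
```

The gate is firmly against its stop: 0.6 mm of travel raised the force by 5 N. I back off, rise clear and check.

Call:
{"name": "servo_tool", "arguments": {"series": [[-0.5, 0, 0, 0], [-1.5, 0, 0, 0], [-3, 0, -2, 0], [-3, 0, -4, 0], [-4, -2, -4, 0], [-4, -4, -3, 0], [-4, -3, 0, 0], [-4, -3, 0, 0], [-4, -2, 0, 0], [0, 0, 0, 0], [0, 0, 0, 0]]}}

```text
t: 20.5
ee_pos: [0.5144, -0.0697, 0.2346]
eef_rot: [0.708, 0.706, 0.001, -0.0]
force: [-0.2, -0.2, 0.0]
opening: 0.01
gripper_force: 0.0
```

Run:
```python
from h import *
c=cam('top'); w=cam('scene'); print(manip.get_state()['ee_pos'],manip.get_state()['force'])
k=cv2.resize(c['pixels'][120:280,85:335,::-1],(560,358),interpolation=cv2.INTER_CUBIC); cv2.imwrite('pics/t4.png',np.vstack([k,cv2.resize(w['pixels'][135:215,160:350,::-1],(560,236),interpolation=cv2.INTER_CUBIC)]))
```

```text
[ 0.51518595 -0.06840026  0.23442664] [-0.45612957 -0.04182503 -0.02695001]
```

View pics/t4.png

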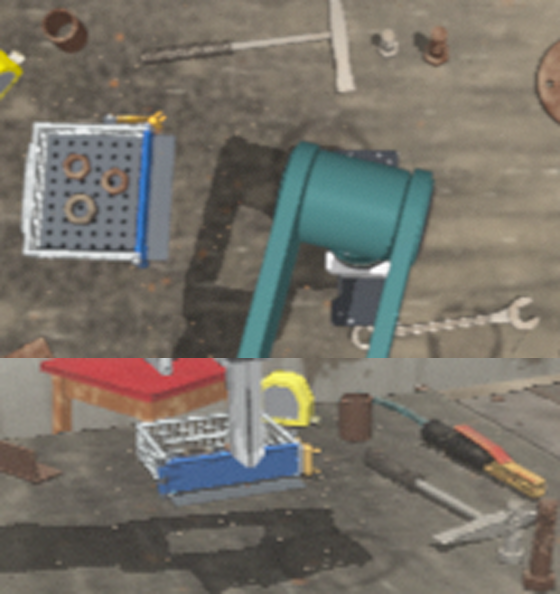

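The gate lies across the mouth from (143,262) to (147,128), with its edge behind the catch nose at about (158,120). All three nuts are inside, the bystanders have not moved, and the arm is clear.

```bash
python3 -c "
from bench import manip
print(manip.hand_in())"
```

```text
the job is handed in; nothing more can be done
None
```

I swept all three nuts into the basket, pushed the gate shut behind its spring catch, moved the arm clear and handed the job in after about 21 s; the hand-in returned no verdict.

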